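Hang the specimen rack on its two hooks

ROBOT

A 6-joint arm with a two-finger parallel gripper is mounted at the origin on the work surface. World frame = base frame: x ahead of the robot, y to its left, z up, the work surface at z = 0. Lengths are in m, angles in rad, forces in N, time in s.
With the tool pointing down it reaches from about 0.25 to 0.775 m from the base axis. Payload 4 kg.
Tool frame: the origin (TCP) lies on the centre line of the jaws, within the pads' length; the fingertips stand 8 mm ahead of it and the grasp point (between the pads) lies 11 mm behind it; z points along the fingers, y is the direction in which the jaws open and shut (so a half turn about z gives the same grasp; the last joint's range is limited). The gripper opens to 94 mm and grips with 3 to 60 N. Pads are 16 mm wide; open, the fingers measure 119 mm over their backs; the gripper's body (75 mm by 177 mm) begins 78 mm behind the grasp point.
Start: joints at [1.135, 0.087, 1.371, -0, 1.684, -0.103], TCP at [0.18, 0.52, 0.214] pointing down, gripper open.
Joint ranges: [-3.1, 3.1], [-0.76, 2.03], [0.27, 2.55], [-1.08, 4.22], [0.17, 2.65], [-2.57, 2.57]. Speed limits (rad/s): [2.79, 2.79, 3.14, 3.14, 3.14, 3.14].

INTERFACE

Orientations are given as [roll, pitch, yaw] about the fixed x, y, z axes, in that order (R = Rz(yaw) Ry(pitch) Rx(roll)).
In Python, from bench import robot gives the robot as it stands.
- The arm moves only by the shell command python3 -m crank 'ROWS' [OPENING]. ROWS is JSON, a list of rows, each a list of 4 numbers: the shift along the tool's x, y, z scaled (see below), then the turn about the tool's z scaled (see below). A call has exactly 10 rows; each row shifts and turns the commanded pose from where the row before left it, along the tool's axes as they then stand; what a row does not reach is not made up. The controller multiplies each number of a shift by 0.2 m and each number of a turn by pi/2 rad. A row lasts 1/8 s, in which the tool goes at most 62.5 mm and 10.7 degrees, less where a joint would pass 70% of its speed; a pose out of reach is approached as far as the arm can. A call with a number of a shift or a turn outside -1 to 1 is refused whole. A call with a gripper value outside its range is refused whole. OPENING is the gripper command: -1 is fully open, 1 is shut, values between are in proportion, set as the call begins (- or left out, the last holds). The fingers move at their own pace and stop on an object; the grip force is fixed at half the most. Time passes only in rows, so rows that do not move let the fingers close, or fill a call up. It gives the time, the measured TCP pose, the force and the opening at its end, in the units of the state.
- robot.get_obs(): the state, without advancing time (a new reading comes with each control period).
- robot.snapshot(name): name is "scene" or "side" or "wrist"; returns (picture, depth): 420x560x3 uint8, red, green, blue; 420x560 float32, m along the optical axis (not along the pixel's ray), 0 where there is no reading.
- robot.camera_params(name): a dict with "fx", "fy", "cx", "cy" (pixels), "world_from_camera" (4x4, takes a point from camera to world coordinates). Camera axes: x right, y down, z forward; pixel columns grow to the right and rows downward; lengths in m; the calibration is good to about 2 mm. A picture is of the moment at which its call begins: read the wrist's pose just before it. camera_params takes no time and is no camera call; for the wrist camera it gives the pose at the moment of the call.
- robot.close_job(): hands the job in, once; it reports no verdict.
The state is a dict: "time": time; "joint_positions": joint angles; "qvel": joint speeds; "joint_torque": joint torques, N m; "tool_pos": TCP position; "ee_rot": TCP orientation; "wrist_force": force on the tool from outside, world axes, zero at the start; "wrist_torque": the same for the moment, N m; "width": finger opening in m.
Only numpy, scipy, OpenCV 4.12 (cv2) and the standard library are available. Lean on these libraries where they do the work, as an engineer would, in place of code of your own. Each camera call takes 0.05 s, during which the arm holds its last target.

TASK

Lift the wide specimen rack by its rubber grip and, keeping it upright, hang it on the two hooks of the blue stand so that both notches of its top rail drop fully home over their hooks. Before you let go, press it down with about 20 N for a moment and feel that both hooks take the load alike, never loading either hook with more than 20 N; then release it and leave the other things on the bench where they are.

Things in the scene. Friction and masses are not known exactly. Their poses are not given: they have to be found in the camera images.
- rack: specimen rack: upright aluminium ladder frame, 300 wide (y), 194 high, 0.4 to 0.8 kg, standing on a lipped tray 60 (x) x 200 (y) with four clipped-in specimens. Origin: centre of the tray's underside, z up. Two bars at y = +-85 carry the flat top rail, 10 thick (x), 300 long (y), z = 130 to 154. Balanced about its middle; front and back alike, it may hang either way round
- rack_grip (a point): middle of the rubber-covered grip plate that stands on the middle of the rack's rail: 12 thick (rack's x), 70 wide (y), 154 to 194 above the rack's underside; this point is 176 above it
- notch_left (a point): middle of the roof of the square notch in the underside of the rack's rail at y = +125, 144 above the rack's underside. The notch is 11 wide (y), open downwards, its mouth 14 below this point
- notch_right (a point): the same for the notch at the rack's y = -125
- hook_left: steel hook, an 8 thick plate (y), bolted through slots on the left (y = +125) upright of the blue stand. Its upward-open saddle is 13 wide (x), square-edged, between a tip 20 high on the -x side and a flat back 60 high on the +x side. This point: nominal middle of the saddle floor, 200 above the bench; x away from the robot, z up. Bends if loaded over 20 N
- hook_right: the same hook on the right upright, 250 away along -y. Each hook was set by hand: its floor (with tip and back) is really up to 5 above or below its point, each its own, unmeasured: feel for it; the rack may so hang up to 10 out of level. A notch is home when its roof lies on the floor; missing the plate it rides 14 too high, on the tip 20 or more
- stand_mid (a point): point on the bench below the middle between the hooks. The bolted-down blue stand has uprights 30 x 30, 195 high, at x = 50, y = +-125 from here (x, y as the hooks'), mesh between them up to 181, feet x = -35 to 95, 44 wide, 10 high. Between the hooks, in front of the mesh, it is free: there the rack's tray passes down
- ref_block: round steel hardness reference block, 60 across, 14 high, lying between the stand's feet; bystander, origin at the centre of its underside
- puck_a: loose resin-mounted specimen, upright black cylinder 30 across, 22 high, standing close to the rack; bystander, origin at the centre of its underside
- puck_b: loose resin-mounted specimen, upright amber cylinder 30 across, 22 high, standing close to the rack; bystander, origin at the centre of its underside
- caliper: digital caliper lying flat, 210 long along its y, 12 high; bystander, origin at the centre of its underside
- block_case: wooden case, 75 x 110 x 34 high; bystander, origin at the centre of its underside
- alcohol: white plastic bottle, 62 across, 130 high; bystander, origin at the centre of its underside
- objective: microscope objective standing upright, 32 across, 50 high; bystander, origin at the centre of its underside

How it is judged:
On the way, in this order (a step that is already met when the one before it is completed fails the run):
1. the rack is held by the fingers, lifted clear of the bench (height (world z) of rack above 0.03 m and contact force between the fingers and rack above 1 N), for 0.2 s.
2. still held, both notches are home on the hooks and the rack is pressed down so that each hook carries more than 8 N ((((x of notch_left in the frame of hook_left between -0.004 and 0.004 m and y of notch_left in the frame of hook_left between -0.004 and 0.004 m and z of notch_left in the frame of hook_left between -0.007 and 0.007 m) and (x of notch_right in the frame of hook_right between -0.004 and 0.004 m and y of notch_right in the frame of hook_right between -0.004 and 0.004 m and z of notch_right in the frame of hook_right between -0.007 and 0.007 m)) or ((x of notch_left in the frame of hook_right between -0.004 and 0.004 m and y of notch_left in the frame of hook_right between -0.004 and 0.004 m and z of notch_left in the frame of hook_right between -0.007 and 0.007 m) and (x of notch_right in the frame of hook_left between -0.004 and 0.004 m and y of notch_right in the frame of hook_left between -0.004 and 0.004 m and z of notch_right in the frame of hook_left between -0.007 and 0.007 m))) and contact force between rack and hook_left above 8 N and contact force between rack and hook_right above 8 N and contact force between the fingers and rack above 1 N), for 0.4 s.
At the end, for the whole second after the job is handed in: the rack hangs released and still (below 0.05 m/s and 0.4 rad/s) on both hooks, upright within 0.08 rad; each notch roof is within 4 mm of its hook's point in x and y and within 7 mm in height (either way round), and each hook carries more than 0.5 N ((((x of notch_left in the frame of hook_left between -0.004 and 0.004 m and y of notch_left in the frame of hook_left between -0.004 and 0.004 m and z of notch_left in the frame of hook_left between -0.007 and 0.007 m) and (x of notch_right in the frame of hook_right between -0.004 and 0.004 m and y of notch_right in the frame of hook_right between -0.004 and 0.004 m and z of notch_right in the frame of hook_right between -0.007 and 0.007 m)) or ((x of notch_left in the frame of hook_right between -0.004 and 0.004 m and y of notch_left in the frame of hook_right between -0.004 and 0.004 m and z of notch_left in the frame of hook_right between -0.007 and 0.007 m) and (x of notch_right in the frame of hook_left between -0.004 and 0.004 m and y of notch_right in the frame of hook_left between -0.004 and 0.004 m and z of notch_right in the frame of hook_left between -0.007 and 0.007 m))) and contact force between the fingers and rack below 0.1 N and contact force between rack and hook_left above 0.5 N and contact force between rack and hook_right above 0.5 N and angle between rack's own z axis and vertical below 0.08 rad and linear speed of rack below 0.05 m/s and angular speed of rack below 0.4 rad/s); the robot touches nothing.
It fails at once if a hook is loaded with more than 20 N (contact force between rack and hook_left above 20 N or contact force between rack and hook_right above 20 N).
It fails at once if the rack is tipped more than 0.35 rad (angle between rack's own z axis and vertical above 0.35 rad).
It fails at once if a bystander is moved more than 20 mm (distance of any of ref_block, puck_a, puck_b, caliper, block_case, alcohol, objective from where it was at the start of the episode above 0.02 m).
It also fails if it takes over 72 s, if anything falls off the work surface, if the arm or the gripper's body presses on something with over 40 N, if the wrist force passes 120 N, or if a joint passes its speed limit or range.

## Working session

There is one attempt and no reset: what is moved stays moved. The work goes in short steps, Python scripts to look and compute and a shell command to move; the robot and the scene stay as the last step left them, time stands still between calls to the robot, and variables do not carry over. Pictures are saved under pics/ and viewed, and the job is handed in when it is done.

```bash
ls; mkdir -p pics
python3 - <<'E'
from bench import robot
import cv2, numpy as np
print(robot.get_obs())
for n in ["scene","side","wrist"]:
    p=robot.camera_params(n); im,d=robot.snapshot(n)
    print(n,p)
    cv2.imwrite(f"pics/{n}0.png",im[:,:,::-1]); np.save(f"pics/{n}0.npy",d)
E
```

```text
pics
{'time': 0.0, 'joint_positions': array([ 1.13487532e+00,  8.79485746e-02,  1.37225378e+00,  7.98989447e-06,
        1.68359098e+00, -1.03082522e-01]), 'qvel': array([ 6.34662878e-04, -9.25249558e-04,  8.25629801e-05,  3.08363569e-04,
       -2.94836614e-04,  4.59101188e-04]), 'joint_torque': array([-9.95529663e-04, -3.40192616e+01, -3.02424145e+01,  7.16360752e-02,
        3.33326217e-02, -1.75529112e-04]), 'tool_pos': array([0.17946669, 0.51933292, 0.21230791]), 'ee_rot': array([-3.13940447e+00, -2.34349252e-04,  2.80875481e+00]), 'wrist_force': array([ 0.04156689, -0.29306197, -0.69839476]), 'wrist_torque': array([-0.01240247, -0.01106146,  0.03159873]), 'width': 0.09429090317739719}
scene {'fx': 506.13279278438984, 'fy': 506.13279278438984, 'cx': 278.2351440388632, 'cy': 208.6402739303237, 'world_from_camera': array([[ 0.30644463,  0.72260051, -0.61962908,  1.45866725],
       [ 0.95183203, -0.23970491,  0.19119975, -0.28667471],
       [-0.0103671 , -0.64837494, -0.76125059,  1.28107138],
       [ 0.        ,  0.        ,  0.        ,  1.        ]])}
side {'fx': 441.3474509352611, 'fy': 441.3474509352611, 'cx': 280.1812703235193, 'cy': 208.0755624734466, 'world_from_camera': array([[ 0.98598426, -0.08187297,  0.145368  ,  0.37585601],
       [-0.1656267 , -0.5851594 ,  0.79382383, -0.83464104],
       [ 0.02007073, -0.80677462, -0.59051831,  0.7806441 ],
       [ 0.        ,  0.        ,  0.        ,  1.        ]])}
wrist {'fx': 303.8986544525796, 'fy': 303.8986544525796, 'cx': 283.6024843087051, 'cy': 210.55098634816846, 'world_from_camera': array([[ 0.32601972,  0.91704736,  0.22964162,  0.112524  ],
       [ 0.9453616 , -0.31584143, -0.08084324,  0.54245012],
       [-0.00160674,  0.24345087, -0.9699119 ,  0.38291975],
       [ 0.        ,  0.        ,  0.        ,  1.        ]])}
```

View pics/scene0.png

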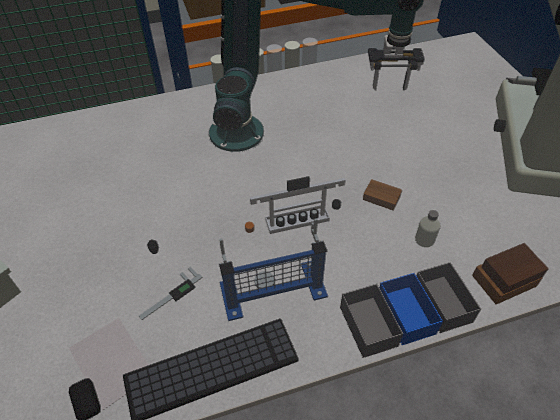

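View pics/side0.png

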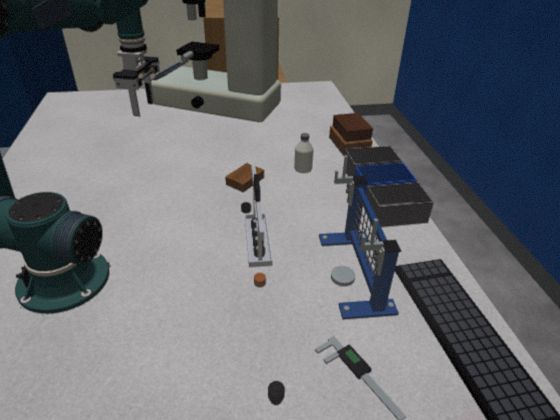

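View pics/wrist0.png

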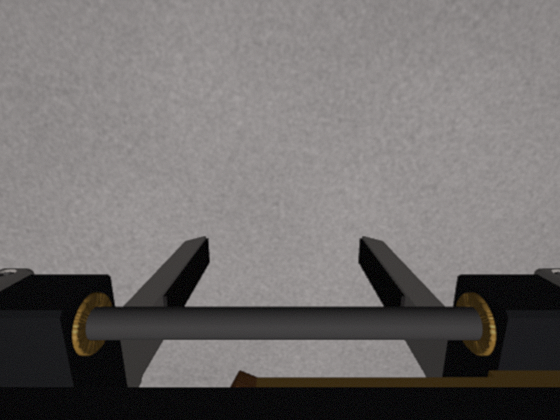

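The rack stands in front of the robot (scene pixel 298,205; grip at 298,184), the stand is beyond it (uprights at 232,285 and 318,265), and the pucks are at 250,227 and 337,204. I'll zoom in next.

Run:
```python
import cv2
a=cv2.imread('pics/scene0.png')[165:325,205:365]
b=cv2.imread('pics/side0.png')[140:325,220:420]
cv2.imwrite('pics/c1.png',cv2.resize(a,None,fx=3.75,fy=3.75,interpolation=cv2.INTER_CUBIC))
cv2.imwrite('pics/c2.png',cv2.resize(b,None,fx=3.2,fy=3.2,interpolation=cv2.INTER_CUBIC))
```

```text
(no output)
```

View pics/c1.png

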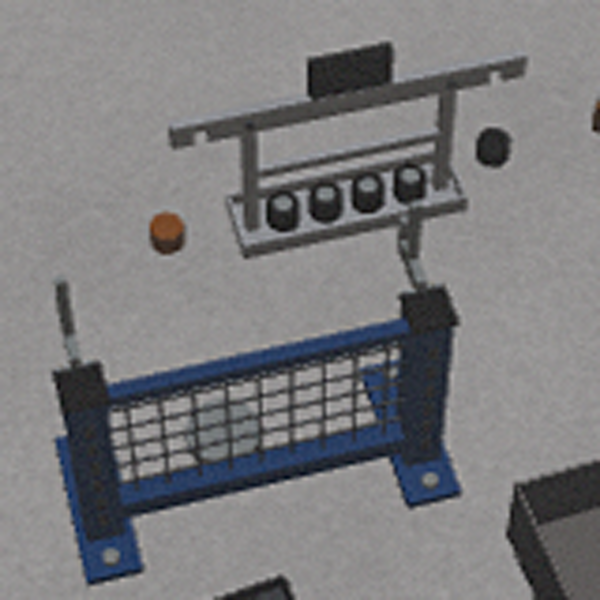

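View pics/c2.png

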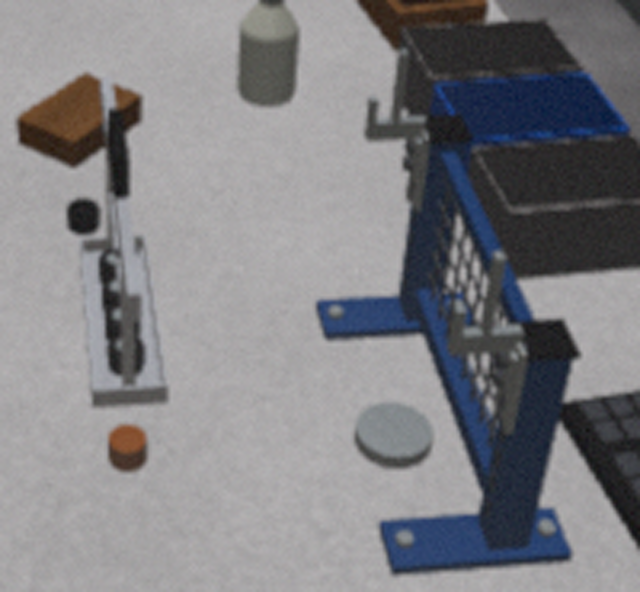

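```bash
cat > h.py <<'E'
import numpy as np, cv2
from bench import robot
def cloud(p,d):
    v,u=np.mgrid[:d.shape[0],:d.shape[1]]
    P=np.stack([(u-p['cx'])/p['fx']*d,(v-p['cy'])/p['fy']*d,d],-1)
    T=p['world_from_camera']; W=P@T[:3,:3].T+T[:3,3]; W[d<=0]=np.nan
    return W
def ray(p,u,v):
    T=p['world_from_camera']; r=T[:3,:3]@np.array([(u-p['cx'])/p['fx'],(v-p['cy'])/p['fy'],1.])
    return T[:3,3],r
def onz(p,u,v,z):
    o,r=ray(p,u,v); return o+r*(z-o[2])/r[2]
def proj(p,X):
    T=p['world_from_camera']; c=T[:3,:3].T@(np.asarray(X)-T[:3,3]); return np.array([p['fx']*c[0]/c[2]+p['cx'],p['fy']*c[1]/c[2]+p['cy']])
def tri(rs):
    A=np.zeros((3,3));b=np.zeros(3)
    for o,r in rs:
        r=r/np.linalg.norm(r);M=np.eye(3)-np.outer(r,r);A+=M;b+=M@o
    return np.linalg.solve(A,b)
E
python3 - <<'E'
from h import *
for n in ['scene','side']:
    p=robot.camera_params(n); W=cloud(p,np.load(f'pics/{n}0.npy')); im=cv2.imread(f'pics/{n}0.png')
    print(n,'bench z',np.nanmedian(W[...,2]))
    box=(slice(165,325),slice(205,365)) if n=='scene' else (slice(140,325),slice(220,420))
    w=W[box].reshape(-1,3)
    for lo,hi in [(.135,.156),(.16,.2),(.205,.3)]:
        for nm,xr in [('near',(0,.52)),('far',(.52,1))]:
            q=w[(w[:,2]>lo)&(w[:,2]<hi)&(w[:,0]>xr[0])&(w[:,0]<xr[1])]
            if len(q)>5: print(lo,nm,len(q),q.mean(0),q.min(0),q.max(0))
    P=w[(w[:,2]>.02)]
    print(np.histogram(P[:,0],bins=np.arange(.2,.9,.05)))
E
```

```text
scene bench z 0.00010819187412725029
0.135 near 527 [0.48532326 0.07578883 0.14714065] [ 0.46914227 -0.07161087  0.13500455] [0.49904836 0.22920176 0.15595803]
0.135 far 211 [ 0.73553685 -0.07525821  0.14659273] [ 0.71534338 -0.2163944   0.13516764] [0.75166452 0.06251048 0.15594993]
0.16 near 238 [0.4865707  0.0760531  0.18078596] [ 0.47229105 -0.05959141  0.16006201] [0.49326813 0.11120277 0.19939113]
0.16 far 1023 [ 0.73022064 -0.07578137  0.18312973] [ 0.67019629 -0.21883935  0.16006009] [0.75408293 0.06507704 0.19995908]
0.205 far 134 [ 0.68941627 -0.05442654  0.23332917] [ 0.66270534 -0.20296388  0.20509391] [0.72216985 0.05521474 0.26587709]
(array([   0,    0,    0,    0,    0, 1655,   21,    0,    0,  168, 2782,
        133,  294]), array([0.2 , 0.25, 0.3 , 0.35, 0.4 , 0.45, 0.5 , 0.55, 0.6 , 0.65, 0.7 ,
       0.75, 0.8 , 0.85]))
side bench z -0.0016993163178747328
0.135 near 241 [0.47875132 0.02197003 0.1495355 ] [ 0.47043416 -0.0756639   0.13532579] [0.49417608 0.22222275 0.1547726 ]
0.135 far 278 [ 0.71977158 -0.11111815  0.14594518] [ 0.69688138 -0.22156976  0.13521907] [0.73742767 0.05867569 0.15596768]
0.16 near 145 [0.48087724 0.06211535 0.18361027] [0.47485334 0.03843581 0.16014479] [0.4892569  0.11107335 0.19417405]
0.16 far 1268 [ 0.71607992 -0.10318765  0.18325133] [ 0.65822316 -0.22258911  0.16040236] [0.75286273 0.06281411 0.19994748]
0.205 far 245 [ 0.67991332 -0.10655651  0.23056778] [ 0.65790818 -0.20790816  0.2052131 ] [0.69689417 0.05648019 0.26383155]
(array([   0,    0,    0,    0,  101, 1092,   62,    0,    0,  991, 3246,
          8,  852]), array([0.2 , 0.25, 0.3 , 0.35, 0.4 , 0.45, 0.5 , 0.55, 0.6 , 0.65, 0.7 ,
       0.75, 0.8 , 0.85]))
```

Run:
```python
from h import *
def line(q):
    for _ in range(4):
        k=np.polyfit(q[:,1],q[:,0],1); r=q[:,0]-np.polyval(k,q[:,1]); q=q[abs(r)<max(2.*r.std(),.002)]
    return k,r.std(),len(q),q[:,1].min(),q[:,1].max()
for n in ['scene','side']:
    p=robot.camera_params(n); W=cloud(p,np.load(f'pics/{n}0.npy'))
    w=W.reshape(-1,3)
    def sel(x0,x1,y0,y1,z0,z1): return w[(w[:,0]>x0)&(w[:,0]<x1)&(w[:,1]>y0)&(w[:,1]<y1)&(w[:,2]>z0)&(w[:,2]<z1)]
    for nm,a in [('rail',(.44,.52,-.1,.25,.133,.152)),('railtop',(.44,.52,-.1,.25,.1525,.157)),('grip',(.44,.52,0.02,.13,.160,.189)),('griptop',(.44,.52,0.02,.13,.191,.198)),('bar',(.66,.76,-.17,.02,.170,.178)),('barTop',(.66,.76,-.17,.02,.179,.184)),('capR',(.68,.79,-.26,-.14,.193,.198)),('capL',(.68,.79,0,.1,.193,.198))]:
        q=sel(*a)
        if len(q)<4: print(n,nm,len(q));continue
        k,s,m,y0,y1=line(q); print(n,nm,'mean',q.mean(0).round(4),'slope %.4f std %.4f n%d y %.3f..%.3f'%(k[0],s,m,y0,y1),'x',q[:,0].min().round(4),q[:,0].max().round(4))
    for nm,a in [('hkL',(.62,.71,0.02,.09,.203,.3)),('hkR',(.62,.71,-.25,-.16,.203,.3))]:
        q=sel(*a)
        for z0 in np.arange(.2,.275,.005):
            s=q[(q[:,2]>=z0)&(q[:,2]<z0+.005)]
            if len(s)>1: print(nm,z0.round(3),len(s),np.median(s,0).round(4),s[:,0].min().round(4),s[:,0].max().round(4))
```

```text
scene rail mean [0.4861 0.0765 0.1435] slope 0.0519 std 0.0020 n349 y -0.072..0.229 x 0.4698 0.499
scene railtop mean [0.4838 0.076  0.1544] slope 0.0516 std 0.0039 n154 y -0.069..0.227 x 0.4691 0.4969
scene grip mean [0.4875 0.0769 0.1746] slope 0.0478 std 0.0019 n138 y 0.042..0.111 x 0.4723 0.4933
scene griptop mean [0.4843 0.0781 0.1943] slope 0.0306 std 0.0039 n53 y 0.044..0.111 x 0.4758 0.4917
scene bar mean [ 0.7314 -0.0798  0.1746] slope 0.0538 std 0.0013 n103 y -0.168..0.019 x 0.719 0.7402
scene barTop mean [ 0.7294 -0.0745  0.1813] slope 0.0527 std 0.0043 n231 y -0.168..0.020 x 0.7181 0.7408
scene capR mean [ 0.7204 -0.2012  0.1954] slope -0.0096 std 0.0110 n117 y -0.219..-0.184 x 0.68 0.74
scene capL mean [0.7323 0.0472 0.1953] slope 0.0706 std 0.0109 n108 y 0.030..0.065 x 0.683 0.7532
hkL 0.2 10 [0.7    0.0494 0.2041] 0.6686 0.7093
hkL 0.205 11 [0.6964 0.0509 0.2065] 0.6743 0.7068
hkL 0.21 7 [0.6958 0.05   0.2117] 0.6785 0.6985
hkL 0.215 7 [0.6789 0.0483 0.2167] 0.674 0.6988
hkL 0.22 7 [0.6772 0.0507 0.2238] 0.6722 0.6972
hkL 0.225 4 [0.6974 0.049  0.2265] 0.6964 0.7006
hk
[... 2403 characters left out ...]
 0.046  0.2618] 0.6908 0.6959
hkR 0.2 14 [ 0.6916 -0.2042  0.2037] 0.6612 0.702
hkR 0.205 17 [ 0.6633 -0.2045  0.2074] 0.6583 0.6837
hkR 0.21 16 [ 0.6638 -0.2043  0.2119] 0.6579 0.683
hkR 0.215 20 [ 0.6705 -0.204   0.2175] 0.6582 0.6828
hkR 0.22 23 [ 0.6647 -0.2029  0.2225] 0.6589 0.683
hkR 0.225 8 [ 0.6799 -0.2037  0.2287] 0.6775 0.6833
hkR 0.23 8 [ 0.6789 -0.2039  0.233 ] 0.6772 0.6821
hkR 0.235 10 [ 0.68   -0.205   0.2382] 0.677 0.6832
hkR 0.24 7 [ 0.6791 -0.2043  0.2429] 0.6773 0.6828
hkR 0.245 9 [ 0.6785 -0.2036  0.2471] 0.6768 0.684
hkR 0.25 11 [ 0.6785 -0.2048  0.2528] 0.6771 0.6826
hkR 0.255 9 [ 0.6783 -0.2047  0.2577] 0.6775 0.6826
hkR 0.26 12 [ 0.6809 -0.2012  0.2616] 0.6777 0.6835
```

Rack: centre is about (0.4815, 0.0765) with yaw −0.052. Stand: the hooks are at x≈0.68–0.69, y≈+0.048/−0.202, with the same yaw. The scene and side cameras differ by about 4 mm in absolute terms, but they agree on the rack-to-hook offset (0.153 in y). I'll turn the tool first.

```bash
python3 -m crank '[[0,0,-0.1,0.1173],[0,0,0,0.1173],[0,0,0,0.1173],[0,0,0,0.1173],[0,0,0,0.1173],[0,0,0,0.1173],[0,0,0,0.1173],[0,0,0,0],[0,0,0,0],[0,0,0,0]]' -1
cat >> h.py <<'E'
def togo(x,y,z,ang):
    "shift in tool axes (units of .2 m) and turn units to reach TCP target; ang = yaw target"
    o=robot.get_obs(); from scipy.spatial.transform import Rotation as R
    M=R.from_euler('xyz',o['ee_rot']).as_matrix(); d=np.array([x,y,z])-o['tool_pos']
    print('pos',o['tool_pos'].round(4),'rot',o['ee_rot'].round(4),'t',o['time'])
    print('shift m',(M.T@d).round(4),'units',(M.T@d/.2).round(4),'turn units',((o['ee_rot'][2]-ang)/(np.pi/2)).round(4))
E
python3 -c "
from h import *
togo(.4815,.0765,.235,1.519)"
```

```text
time: 1.4
tool_pos: [0.1797, 0.5198, 0.2334]
ee_rot: [-3.142, 0.0, 1.52]
wrist_force: [0.5, 1.0, -0.7]
width: 0.0939
pos [0.1797 0.5198 0.2334] rot [-3.1415e+00  1.0000e-04  1.5204e+00] t 1.4
shift m [-0.4275  0.3238 -0.0016] units [-2.1377  1.6188 -0.0079] turn units 0.0009
```

```bash
python3 -m crank '[[-0.2375,0.18,0,0],[-0.2375,0.18,0,0],[-0.2375,0.18,0,0],[-0.2375,0.18,0,0],[-0.2375,0.18,0,0],[-0.2375,0.18,0,0],[-0.2375,0.18,0,0],[-0.2375,0.18,0,0],[-0.2375,0.18,0,0],[0,0,0,0]]'
python3 - <<'E'
from h import *
togo(.4815,.0765,.235,1.519)
for n in ['wrist','side','scene']:
    im,d=robot.snapshot(n); cv2.imwrite(f'pics/{n}1.png',im[:,:,::-1]); np.save(f'pics/{n}1.npy',d)
E
```

```text
time: 2.65
tool_pos: [0.4825, 0.0729, 0.2328]
ee_rot: [-3.141, 0.001, 1.514]
wrist_force: [0.7, 0.2, 0.2]
width: 0.0942
pos [0.4825 0.0729 0.2328] rot [-3.1407e+00  8.0000e-04  1.5136e+00] t 2.65
shift m [ 0.0036 -0.0012 -0.0022] units [ 0.0178 -0.0058 -0.0109] turn units -0.0035
```

View pics/wrist1.png

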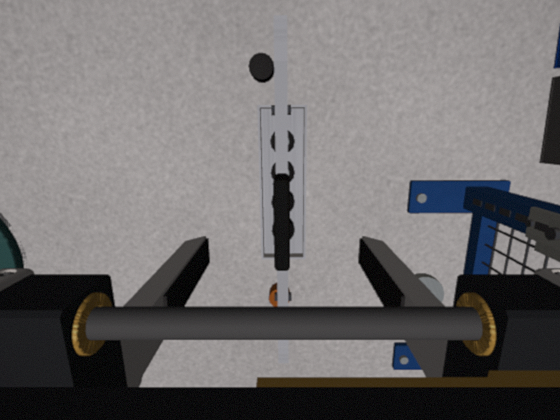

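View pics/side1.png

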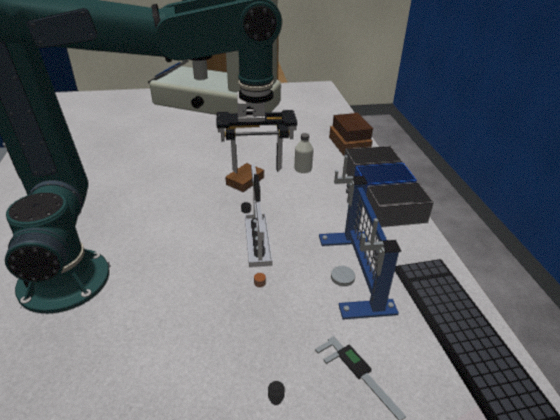

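Run:
```python
from h import *
p=robot.camera_params('wrist')
for uv in [(281,175),(283,268),(274,222),(290,222)]: print(uv,onz(p,*uv,.194).round(4))
im=cv2.imread('pics/wrist1.png'); g=im[:,:,:].max(2)
print(g[170:182,282],g[262:275,282]); print(g[222,268:298])
print(g[195,268:298])
```

```text
(281, 175) [0.4807 0.1198 0.194 ]
(283, 268) [0.4786 0.0501 0.194 ]
(274, 222) [0.4739 0.0862 0.194 ]
(290, 222) [0.4854 0.0857 0.194 ]
[152 157 148  85  23   7  10   3   5  20  19  22] [ 20  18  20  20  22  20  18  14  69 139 153 148 149]
[154 152 152 156 147  91  35  16  21  19  20  18  20  18  21  19  16  20
  16  19  19  11   2   9  52 113 145 155 154 155]
[153 152 153 153 125  64  24  20  17  25  19  22  22  21  25  18  25  22
  18  19  13  15  18   5  41 103 147 157 156 156]
```

```bash
python3 -m crank '[[0.02,-0.006,0,-0.003],[0,0,0.08,0],[0,0,0.08,0],[0,0,0.08,0],[0,0,0.08,0],[0,0,0,0],[0,0,0,0],[0,0,0,0],[0,0,0,0],[0,0,0,0]]'
python3 - <<'E'
from h import *
togo(.4815,.0785,.167,1.519)
E
```

```text
time: 4.05
tool_pos: [0.4803, 0.0802, 0.1699]
ee_rot: [3.141, -0.0, 1.524]
wrist_force: [0.6, 0.1, 0.5]
width: 0.0939
pos [0.4803 0.0802 0.1699] rot [ 3.1408e+00 -1.0000e-04  1.5237e+00] t 4.05
shift m [-0.0016  0.0012  0.0029] units [-0.0081  0.0062  0.0143] turn units 0.003
```

```bash
python3 -m crank '[[-0.008,0.006,0.012,0.003],[0,0,0,0],[0,0,0,0],[0,0,0,0],[0,0,0,0],[0,0,0,0],[0,0,0,0],[0,0,0,0],[0,0,0,0],[0,0,0,0]]' 1
python3 - <<'E'
from h import *
togo(.4815,.0785,.167,1.519); print(robot.get_obs())
E
```

```text
time: 5.3
tool_pos: [0.4811, 0.0786, 0.1671]
ee_rot: [-3.141, -0.0, 1.519]
wrist_force: [-1.1, -0.2, -0.0]
width: 0.0117
pos [0.4811 0.0786 0.1671] rot [-3.1414e+00 -1.0000e-04  1.5192e+00] t 5.3
shift m [-0.      0.0004  0.0001] units [-0.0002  0.0018  0.0004] turn units 0.0001
{'time': 5.3, 'joint_positions': array([ 4.54224485e-02, -3.84749469e-02,  1.59100476e+00,  8.11753833e-05,
        1.58925296e+00,  9.70596894e-02]), 'qvel': array([ 1.29131057e-03, -4.63008673e-04,  8.56309184e-05, -2.31783204e-03,
        4.15127869e-04, -5.68683073e-04]), 'joint_torque': array([ -0.09868773, -28.07198703, -29.99841034,   0.076155  ,
        -0.15075515,   0.06389824]), 'tool_pos': array([0.4811491 , 0.07855629, 0.16707861]), 'ee_rot': array([-3.14139556e+00, -6.23558363e-05,  1.51916057e+00]), 'wrist_force': array([-1.11232796, -0.18402904, -0.0328655 ]), 'wrist_torque': array([-0.08176287,  0.12629981,  0.10985526]), 'width': 0.0117038522447755}
```

Gripped at 11.7 mm, as expected for the 12 mm plate. Next I'll lift about 0.13 m slowly, and then check force and attitude.

```bash
python3 -m crank '[[0,0,-0.03,0],[0,0,-0.06,0],[0,0,-0.1,0],[0,0,-0.1,0],[0,0,-0.1,0],[0,0,-0.1,0],[0,0,-0.1,0],[0,0,-0.05,0],[0,0,0,0],[0,0,0,0]]'
python3 - <<'E'
from h import *
togo(.4815,.0785,.167,1.519); o=robot.get_obs(); print(o['wrist_force'],o['wrist_torque'])
for n in ['wrist','side','scene']:
    im,d=robot.snapshot(n); cv2.imwrite(f'pics/{n}2.png',im[:,:,::-1]); np.save(f'pics/{n}2.npy',d)
o=robot.get_obs(); print(o['wrist_force'],o['wrist_torque'])
E
```

```text
time: 6.55
tool_pos: [0.4809, 0.0785, 0.294]
ee_rot: [-3.14, 0.0, 1.519]
wrist_force: [0.3, 0.3, -7.2]
width: 0.0115
pos [0.4809 0.0785 0.294 ] rot [-3.1396e+00  1.0000e-04  1.5190e+00] t 6.55
shift m [0.     0.0009 0.127 ] units [1.000e-04 4.300e-03 6.349e-01] turn units 0.0
[ 0.25214147  0.27213469 -7.1926486 ] [-0.10465058  0.05177968  0.04997292]
[ 0.32183092 -0.18057442 -6.16642949] [-0.06439356  0.03790647  0.01232698]
```

View pics/side2.png

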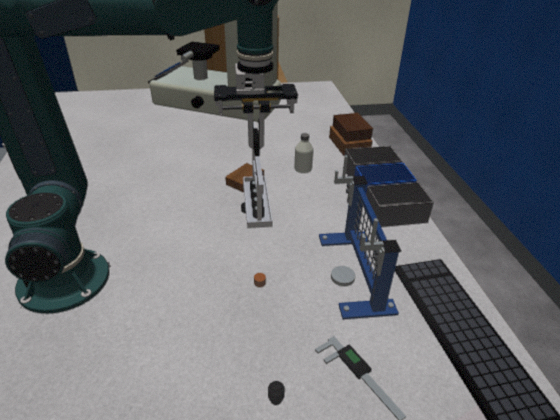

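View pics/scene2.png

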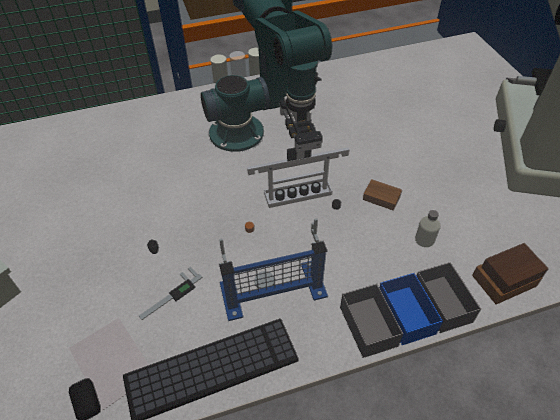

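View pics/wrist2.png

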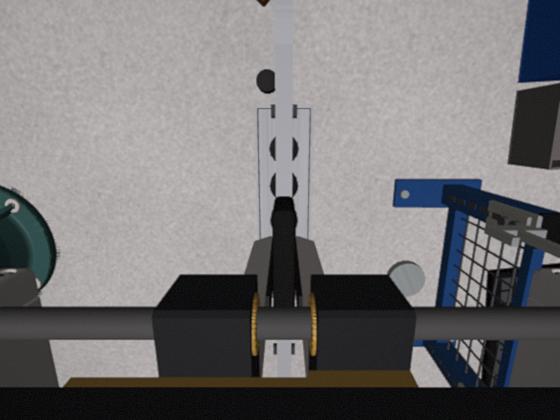

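The rack is lifted cleanly (about 6.5 N) and the bystanders are unmoved. Now I'll measure the held rail and the hooks in the same cameras.

```bash
cat > meas.py <<'E'
from h import *
import sys
def meas(tag,xr,yr,zc):
    for n in ['scene','side']:
        p=robot.camera_params(n); W=cloud(p,np.load(f'pics/{n}{tag}.npy'));w=W.reshape(-1,3)
        q=w[(w[:,0]>xr[0])&(w[:,0]<xr[1])&(w[:,1]>yr[0])&(w[:,1]<yr[1])&(w[:,2]>zc-.03)&(w[:,2]<zc+.03)]
        # rail top edge per y bin
        ys=np.arange(yr[0],yr[1],.02)
        print(n,len(q),'y ext',np.percentile(q[:,1],[0,.5,99.5,100]).round(4))
        k=np.polyfit(q[:,1],q[:,0],1); r=q[:,0]-np.polyval(k,q[:,1]); print(' x=%.4f+%.4f*(y-mid)'%(np.polyval(k,q[:,1].mean()),k[0]),'res',np.percentile(r,[2,98]).round(4))
        for y in ys:
            s=q[(q[:,1]>=y)&(q[:,1]<y+.02)]
            if len(s)>3: print('   y%.3f n%d x %.4f..%.4f zmin %.4f zmax %.4f'%(y,len(s),s[:,0].min(),s[:,0].max(),s[:,2].min(),s[:,2].max()))
E
python3 -c "
from meas import *
meas(2,(.45,.52),(-.09,.25),.127+.142)"
```

```text
scene 917 y ext [-0.0718 -0.071   0.2259  0.2281]
 x=0.4853+0.0507*(y-mid) res [-0.0087  0.006 ]
   y-0.090 n9 x 0.4685..0.4804 zmin 0.2590 zmax 0.2830
   y-0.070 n57 x 0.4683..0.4828 zmin 0.2569 zmax 0.2835
   y-0.050 n52 x 0.4667..0.4860 zmin 0.2525 zmax 0.2846
   y-0.030 n67 x 0.4717..0.4879 zmin 0.2408 zmax 0.2839
   y-0.010 n69 x 0.4697..0.4899 zmin 0.2393 zmax 0.2853
   y0.010 n60 x 0.4726..0.4878 zmin 0.2554 zmax 0.2859
   y0.030 n66 x 0.4744..0.4898 zmin 0.2581 zmax 0.2983
   y0.050 n75 x 0.4795..0.4956 zmin 0.2553 zmax 0.2985
   y0.070 n48 x 0.4814..0.4996 zmin 0.2536 zmax 0.2978
   y0.090 n68 x 0.4831..0.4929 zmin 0.2536 zmax 0.2990
   y0.110 n59 x 0.4778..0.4938 zmin 0.2553 zmax 0.2954
   y0.130 n60 x 0.4736..0.4937 zmin 0.2511 zmax 0.2848
   y0.150 n74 x 0.4818..0.4978 zmin 0.2395 zmax 0.2850
   y0.170 n59 x 0.4797..0.4966 zmin 0.2487 zmax 0.2858
   y0.190 n43 x 0.4826..0.4965 zmin 0.2558 zmax 0.2840
   y0.210 n51 x 0.4804..0.5021 zmin 0.2540 zmax 0.2856
side 316 y ext [-0.0766 -0.0759  0.21    0.2201]
 x=0.4770+0.0538*(y-mid) res [-0.0116  0.014 ]
   y-0.090 n54 x 0.4690..0.4781 zmin 0.2538 zmax 0.2807
   y-0.070 n29 x 0.4699..0.4794 zmin 0.2720 zmax 0.2812
   y-0.050 n27 x 0.4707..0.4806 zmin 0.2564 zmax 0.2809
   y-0.030 n40 x 0.4707..0.4837 zmin 0.2408 zmax 0.2802
   y-0.010 n29 x 0.4708..0.4842 zmin 0.2615 zmax 0.2805
   y0.010 n21 x 0.4733..0.4833 zmin 0.2663 zmax 0.2808
   y0.030 n58 x 0.4748..0.4845 zmin 0.2564 zmax 0.2989
   y0.050 n45 x 0.4646..0.4995 zmin 0.2824 zmax 0.2982
   y0.070 n6 x 0.4741..0.4770 zmin 0.2582 zmax 0.2975
   y0.190 n4 x 0.4907..0.4924 zmin 0.2768 zmax 0.2797
```

```bash
python3 -m crank '[[-0.04,0.05,0,0],[-0.09,0.11,0,0],[-0.12,0.15,0,0],[-0.12,0.15,0,0],[-0.12,0.15,0,0],[-0.12,0.15,0,0],[-0.07,0.09,0,0],[-0.04,0.05,0,0],[0,0,0,0],[0,0,0,0]]'
python3 - <<'E'
from h import *
togo(.653,-.0745,.294,1.518); o=robot.get_obs(); print(o['wrist_force'],o['wrist_torque'])
for n in ['wrist','side','scene']:
    im,d=robot.snapshot(n); cv2.imwrite(f'pics/{n}3.png',im[:,:,::-1]); np.save(f'pics/{n}3.npy',d)
a=cv2.imread('pics/scene3.png')[170:320,200:350]
b=cv2.imread('pics/side3.png')[100:260,290:430]
cv2.imwrite('pics/c3.png',cv2.resize(a,None,fx=4,fy=4,interpolation=cv2.INTER_CUBIC))
cv2.imwrite('pics/c4.png',cv2.resize(b,None,fx=3.75,fy=3.75,interpolation=cv2.INTER_CUBIC))
E
```

```text
time: 7.95
tool_pos: [0.6532, -0.074, 0.2953]
ee_rot: [-3.141, -0.001, 1.52]
wrist_force: [-0.1, 0.2, -5.6]
width: 0.0117
pos [ 0.6532 -0.074   0.2953] rot [-3.1413e+00 -5.0000e-04  1.5197e+00] t 7.95
shift m [-0.0005 -0.0001  0.0013] units [-0.0027 -0.0007  0.0064] turn units 0.0011
[-0.05336374  0.20801976 -5.61036087] [-0.03667617  0.01739776  0.01193598]
```

View pics/c3.png

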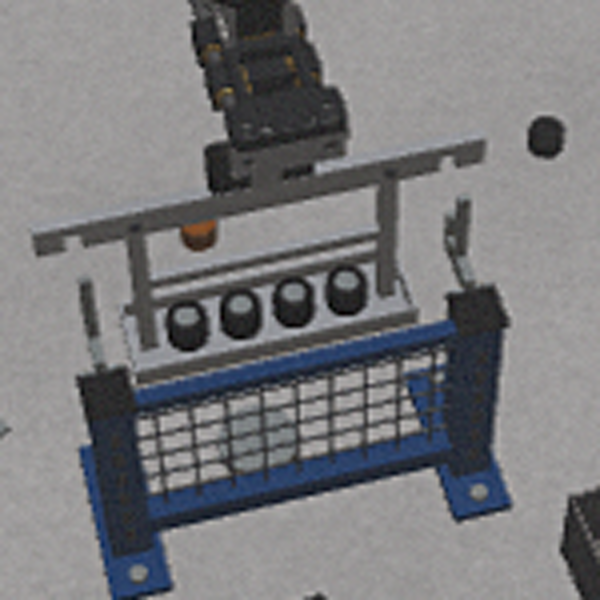

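View pics/c4.png

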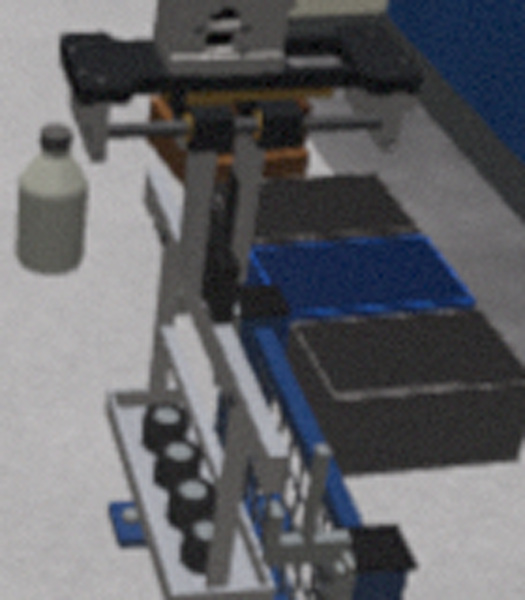

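View pics/wrist3.png

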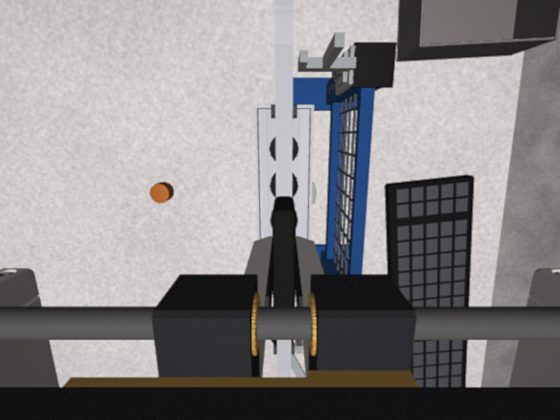

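Run:
```python
import cv2,numpy as np
im=cv2.imread('pics/scene3.png')
a=im[215:265,205:255]; b=im[195:245,290:340]
z=lambda q:cv2.resize(q,None,fx=8,fy=8,interpolation=cv2.INTER_CUBIC)
cv2.imwrite('pics/c5.png',np.hstack([z(a),z(b)]))
w=cv2.imread('pics/wrist3.png')[20:120,260:400]
cv2.imwrite('pics/c6.png',cv2.resize(w,None,fx=5.5,fy=5.5,interpolation=cv2.INTER_CUBIC))
s=cv2.imread('pics/side3.png')[205:265,335:415]
cv2.imwrite('pics/c7.png',cv2.resize(s,None,fx=9,fy=9,interpolation=cv2.INTER_CUBIC))
```

```text
(no output)
```

View pics/c5.png

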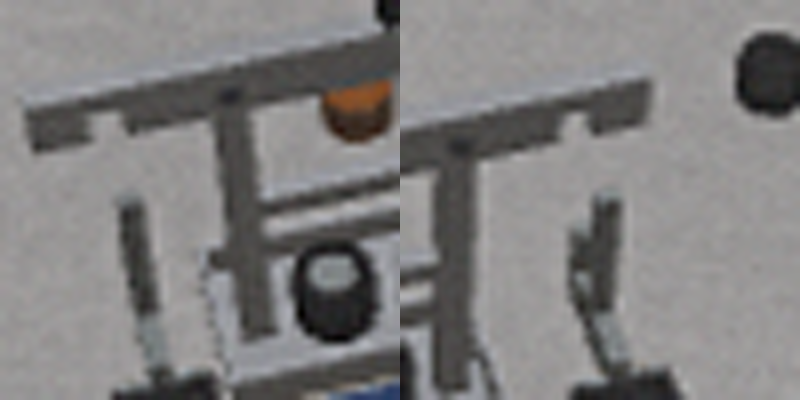

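View pics/c6.png

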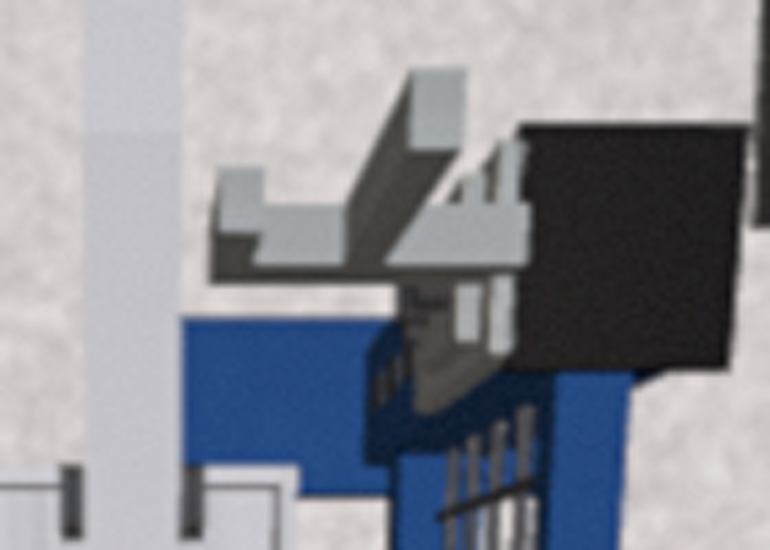

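View pics/c7.png

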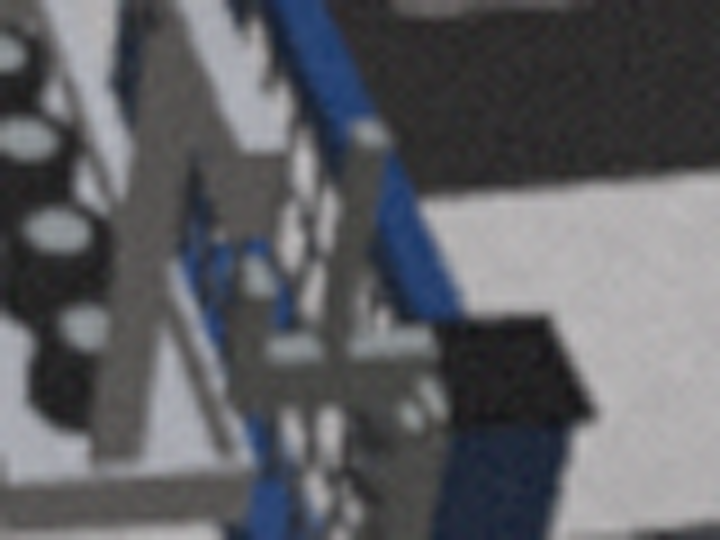

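Run:
```python
from h import *
ex=np.array([.99865,-.052]);ey=np.array([.052,.99865])
def st(X): return np.array([ex@X[:2],ey@X[:2],X[2]]).round(4)
ps=robot.camera_params('scene');pw=robot.camera_params('wrist');pd=robot.camera_params('side')
c5l=lambda u,v:(205+(u+.5)/8-.5,215+(v+.5)/8-.5); c5r=lambda u,v:(290+(u-400+.5)/8-.5,195+(v+.5)/8-.5)
c6=lambda u,v:(260+(u+.5)/5.5-.5,20+(v+.5)/5.5-.5); c7=lambda u,v:(335+(u+.5)/9-.5,205+(v+.5)/9-.5)
zr=.2953-.167; print('TCP',st([.6532,-.074,0]),pw['world_from_camera'][:3,3])
print('scene notchR',st(onz(ps,*c5l(107,128),zr+.137)),'L',st(onz(ps,*c5r(575,127),zr+.137)))
for dz in(-.005,0,.005): print('scene hookback top R',st(onz(ps,*c5l(130,197),.26+dz)),'L',st(onz(ps,*c5r(608,197),.26+dz)))
print('scene rail ends top R',st(onz(ps,*c5l(22,103),zr+.154)),'L',st(onz(ps,*c5r(650,75),zr+.154)))
print('wrist rail',st(onz(pw,*c6(82,200),zr+.154)),st(onz(pw,*c6(182,200),zr+.154)),'seam',st(onz(pw,*c6(132,133),zr+.154)))
for dz in (-.005,0,.005):
  print(dz,'wrist floor lowleft/right',st(onz(pw,*c6(254,265),.2+dz)),st(onz(pw,*c6(345,265),.2+dz)),'floor far',st(onz(pw,*c6(348,205),.2+dz)))
  print('  tip top corners',st(onz(pw,*c6(218,168),.22+dz)),st(onz(pw,*c6(264,234),.22+dz)),'back top',st(onz(pw,*c6(411,69),.26+dz)),st(onz(pw,*c6(465,150),.26+dz)))
# side: tip top center, back top centre R
for dz in(-.005,0,.005): print('side R tip top',st(onz(pd,*c7(258,275),.22+dz)),'back',st(onz(pd,*c7(369,133),.26+dz)),'floor near edge',st(onz(pd,*c7(267,358),.2+dz)),st(onz(pd,*c7(330,360),.2+dz)))
print('side rail end top corners',st(onz(pd,*c7(238,155),zr+.154)),st(onz(pd,*c7(288,155),zr+.154)))
```

```text
TCP [ 0.6562 -0.0399  0.    ] [ 0.65641978 -0.00348942  0.46627394]
scene notchR [ 0.6628 -0.1655  0.2653] L [0.6618 0.0838 0.2653]
scene hookback top R [ 0.6839 -0.1631  0.255 ] L [0.685  0.0883 0.255 ]
scene hookback top R [ 0.6877 -0.1633  0.26  ] L [0.6889 0.0868 0.26  ]
scene hookback top R [ 0.6916 -0.1635  0.265 ] L [0.6927 0.0854 0.265 ]
scene rail ends top R [ 0.6594 -0.1903  0.2823] L [0.6606 0.1091 0.2823]
wrist rail [0.6505 0.0726 0.2823] [0.6606 0.0726 0.2823] seam [0.6556 0.0787 0.2823]
-0.005 wrist floor lowleft/right [0.6738 0.0836 0.195 ] [0.6874 0.0836 0.195 ] floor far [0.6876 0.0918 0.195 ]
  tip top corners [0.6673 0.0919 0.215 ] [0.6738 0.0837 0.215 ] back top [0.6872 0.0925 0.255 ] [0.6938 0.0841 0.255 ]
0 wrist floor lowleft/right [0.6735 0.0826 0.2   ] [0.6868 0.0827 0.2   ] floor far [0.687  0.0907 0.2   ]
  tip top corners [0.6671 0.0907 0.22  ] [0.6734 0.0826 0.22  ] back top [0.6865 0.091  0.26  ] [0.6929 0.0828 0.26  ]
0.005 wrist floor lowleft/right [0.6731 0.0817 0.205 ] [0.6862 0.0817 0.205 ] floor far [0.6864 0.0896 0.205 ]
  tip top corners [0.6668 0.0895 0.225 ] [0.673  0.0815 0.225 ] back top [0.6857 0.0895 0.265 ] [0.692  0.0816 0.265 ]
side R tip top [ 0.6745 -0.1535  0.215 ] back [ 0.6936 -0.155   0.255 ] floor near edge [ 0.6778 -0.159   0.195 ] [ 0.6919 -0.161   0.195 ]
side R tip top [ 0.6722 -0.1594  0.22  ] back [ 0.691  -0.1613  0.26  ] floor near edge [ 0.6756 -0.1646  0.2   ] [ 0.6895 -0.1666  0.2   ]
side R tip top [ 0.67   -0.1652  0.225 ] back [ 0.6883 -0.1676  0.265 ] floor near edge [ 0.6734 -0.1702  0.205 ] [ 0.6872 -0.1722  0.205 ]
side rail end top corners [ 0.6502 -0.1941  0.2823] [ 0.6605 -0.195   0.2823]
```

Offset from rail to hooks in stand axes:

| Direction | Wrist | Scene | Side |
|---|---|---|---|
| x (mm) | +24.7 | – | ~+25 |
| y (mm) | +2.5 | +2.4 | – |

I'll move over the hooks and look again before lowering.

```bash
python3 - <<'E'
from h import *
pw=robot.camera_params('wrist');W=cloud(pw,np.load('pics/wrist3.npy'))
for nm,(v0,v1,u0,u1) in dict(floorL=(59,66,309,319),tipL=(52,60,301,306),backL=(34,45,336,342),cap=(46,82,362,385),rail=(30,80,278,290)).items():
    q=W[v0:v1,u0:u1].reshape(-1,3); print('wrist',nm,np.nanmedian(q,0).round(4),np.nanstd(q[:,2]).round(4))
ps=robot.camera_params('side');W=cloud(ps,np.load('pics/side3.npy'))
for nm,(v0,v1,u0,u1) in dict(floorR=(243,245,365,369),tipR=(234,237,362,365),backR=(219,221,375,378),cap=(242,250,386,395),rail=(215,221,360,365)).items():
    q=W[v0:v1,u0:u1].reshape(-1,3); print('side',nm,np.nanmedian(q,0).round(4),np.nanstd(q[:,2]).round(4))
E
python3 -m crank '[[0.0125,0,0,0],[0,0.03,0,0],[0,0.04,0,0],[0,0.03,0,0],[0,0.0225,0,0],[0,0,0,0],[0,0,0,0],[0,0,0,0],[0,0,0,0],[0,0,0,0]]'
python3 - <<'E'
from h import *
togo(.653,-.0745,.294,1.518); o=robot.get_obs(); print(o['wrist_force'],o['wrist_torque'])
for n in ['wrist','side','scene']:
    im,d=robot.snapshot(n); cv2.imwrite(f'pics/{n}4.png',im[:,:,::-1]); np.save(f'pics/{n}4.npy',d)
w=cv2.imread('pics/wrist4.png')[20:120,230:370]
cv2.imwrite('pics/d6.png',cv2.resize(w,None,fx=5.5,fy=5.5,interpolation=cv2.INTER_CUBIC))
s=cv2.imread('pics/side4.png')[205:265,335:415]
cv2.imwrite('pics/d7.png',cv2.resize(s,None,fx=9,fy=9,interpolation=cv2.INTER_CUBIC))
im=cv2.imread('pics/scene4.png')
a=im[215:265,205:255]; b=im[195:245,290:340]
z=lambda q:cv2.resize(q,None,fx=8,fy=8,interpolation=cv2.INTER_CUBIC)
cv2.imwrite('pics/d5.png',np.hstack([z(a),z(b)]))
E
```

```text
wrist floorL [0.6828 0.0508 0.2034] 0.0008
wrist tipL [0.6733 0.0513 0.2234] 0.0007
wrist backL [0.6924 0.0504 0.2632] 0.0007
wrist cap [0.7325 0.049  0.1947] 0.0007
wrist rail [0.6585 0.0392 0.2819] 0.0007
side floorR [ 0.6702 -0.1998  0.203 ] 0.0011
side tipR [ 0.6623 -0.1962  0.2219] 0.0906
side backR [ 0.6807 -0.2014  0.2626] 0.0005
side cap [ 0.7204 -0.2036  0.1936] 0.001
side rail [ 0.6456 -0.2128  0.281 ] 0.0015
time: 9.35
tool_pos: [0.6781, -0.0733, 0.2952]
ee_rot: [3.141, -0.0, 1.519]
wrist_force: [0.8, 0.4, -6.2]
width: 0.0116
pos [ 0.6781 -0.0733  0.2952] rot [ 3.1414e+00 -1.0000e-04  1.5190e+00] t 9.35
shift m [-0.0025 -0.025   0.0012] units [-0.0123 -0.1249  0.0061] turn units 0.0006
[ 0.80798756  0.42736291 -6.24532877] [-0.07764381  0.11665099 -0.0127315 ]
```

View pics/d6.png

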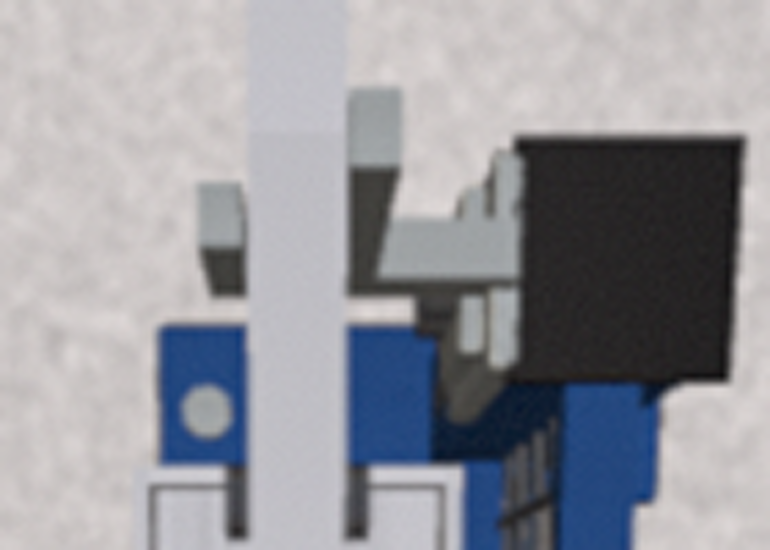

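View pics/d7.png

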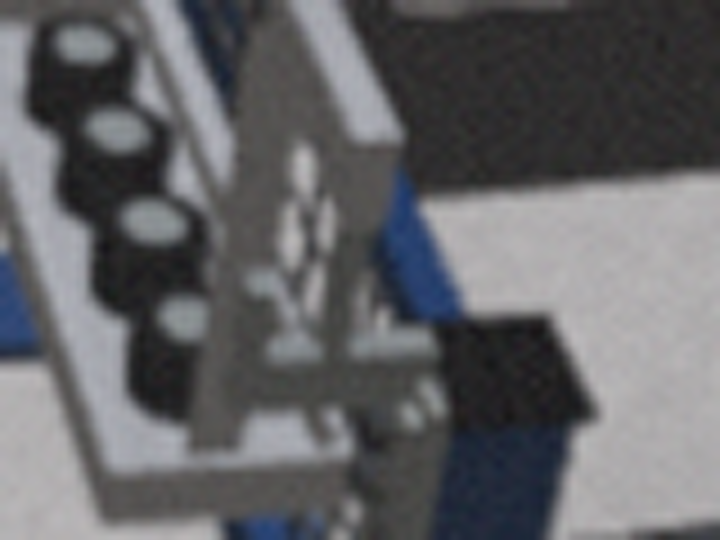

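View pics/d5.png

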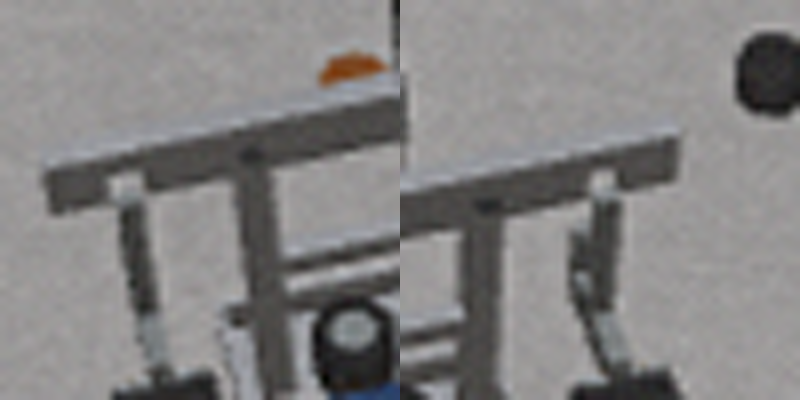

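Run:
```python
from h import *
ex=np.array([.99865,-.052]);ey=np.array([.052,.99865])
def st(X): return np.array([ex@X[:2],ey@X[:2],X[2]]).round(4)
ps=robot.camera_params('scene');pw=robot.camera_params('wrist');pd=robot.camera_params('side')
c6=lambda u,v:(230+(u+.5)/5.5-.5,20+(v+.5)/5.5-.5);c7=lambda u,v:(335+(u+.5)/9-.5,205+(v+.5)/9-.5)
c5l=lambda u,v:(205+(u+.5)/8-.5,215+(v+.5)/8-.5); c5r=lambda u,v:(290+(u-400+.5)/8-.5,195+(v+.5)/8-.5)
print('rail',st(onz(pw,*c6(247,200),.282)),st(onz(pw,*c6(347,200),.282)),'seam',st(onz(pw,*c6(300,132),.282)))
print('tip in/out',st(onz(pw,*c6(243,247),.2236)),st(onz(pw,*c6(199,184),.2236)),'back in/out',st(onz(pw,*c6(348,166),.2636)),st(onz(pw,*c6(402,88),.2636)))
print('scene notch R',st(onz(ps,*c5l(127,187),.265)),'L',st(onz(ps,*c5r(604,181),.265)),'hook R',st(onz(ps,*c5l(130,197),.2636)),'L',st(onz(ps,*c5r(608,197),.2636)))
print('scene rail ends',st(onz(ps,*c5l(44,170),.282)),st(onz(ps,*c5r(680,132),.282)))
print('side rail end',st(onz(pd,*c7(352,142),.282)),st(onz(pd,*c7(402,140),.282)),'R floor',st(onz(pd,*c7(267,358),.204)),st(onz(pd,*c7(330,360),.204)))
```

```text
rail [0.6756 0.0742 0.282 ] [0.6856 0.0742 0.282 ] seam [0.6809 0.0804 0.282 ]
tip in/out [0.6733 0.0818 0.2236] [0.6676 0.0895 0.2236] back in/out [0.6862 0.0819 0.2636] [0.692  0.0896 0.2636]
scene notch R [ 0.6875 -0.1637  0.265 ] L [0.6859 0.0862 0.265 ] hook R [ 0.6905 -0.1635  0.2636] L [0.6916 0.0858 0.2636]
scene rail ends [ 0.6872 -0.1882  0.282 ] [0.6861 0.111  0.282 ]
side rail end [ 0.6751 -0.1915  0.282 ] [ 0.6856 -0.1918  0.282 ] R floor [ 0.6738 -0.1691  0.204 ] [ 0.6877 -0.1711  0.204 ]
```

```bash
python3 -m crank '[[0,-0.002,0.02,0],[0,0,0.03,0],[0,0,0.04,0],[0,0,0.03,0],[0,0,0.02,0],[0,0,0.01,0],[0,0,0.005,0],[0,0,0,0],[0,0,0,0],[0,0,0,0]]'
cat > st.py <<'E'
from h import *
fs=[]
for i in range(4):
    o=robot.get_obs(); fs.append(np.r_[o['wrist_force'],o['wrist_torque']]); robot.snapshot('scene')
o=robot.get_obs();print(o['time'],o['tool_pos'].round(4),o['ee_rot'].round(4),'F',np.mean(fs,0).round(2)); print(np.std(fs,0).round(2))
E
python3 st.py
```

```text
time: 10.75
tool_pos: [0.6778, -0.0734, 0.2643]
ee_rot: [3.141, -0.0, 1.519]
wrist_force: [-0.9, -0.2, -6.7]
width: 0.0119
10.95 [ 0.6778 -0.0733  0.2641] [ 3.1415e+00 -1.0000e-04  1.5190e+00] F [-0.28 -0.08 -6.11 -0.07  0.05  0.01]
[0.59 0.47 0.49 0.01 0.02 0.02]
```

```bash
python3 -m crank '[[0,0,0.01,0],[0,0,0.01,0],[0,0,0.015,0],[0,0,0.015,0],[0,0,0.015,0],[0,0,0.015,0],[0,0,0.01,0],[0,0,0.01,0],[0,0,0,0],[0,0,0,0]]'
python3 st.py
python3 - <<'E'
from h import *
for n in ['wrist','side','scene']:
    im,d=robot.snapshot(n); cv2.imwrite(f'pics/{n}5.png',im[:,:,::-1]); np.save(f'pics/{n}5.npy',d)
w=cv2.imread('pics/wrist5.png')[0:100,230:370]
cv2.imwrite('pics/e6.png',cv2.resize(w,None,fx=5.5,fy=5.5,interpolation=cv2.INTER_CUBIC))
s=cv2.imread('pics/side5.png')[205:265,335:415]
im=cv2.imread('pics/scene5.png')
a=im[225:275,205:255]; b=im[205:255,290:340]
z=lambda q:cv2.resize(q,None,fx=8,fy=8,interpolation=cv2.INTER_CUBIC)
cv2.imwrite('pics/e5.png',np.hstack([z(a),z(b)]))
cv2.imwrite('pics/e7.png',cv2.resize(s,None,fx=9,fy=9,interpolation=cv2.INTER_CUBIC))
E
```

```text
time: 12.2
tool_pos: [0.6778, -0.0733, 0.2442]
ee_rot: [3.141, -0.0, 1.519]
wrist_force: [0.0, -0.0, -5.4]
width: 0.012
12.4 [ 0.6778 -0.0733  0.2442] [ 3.1413 -0.      1.519 ] F [-0.   -0.25 -5.94 -0.06  0.06 -0.  ]
[0.18 0.13 0.46 0.02 0.01 0.02]
```

View pics/e6.png

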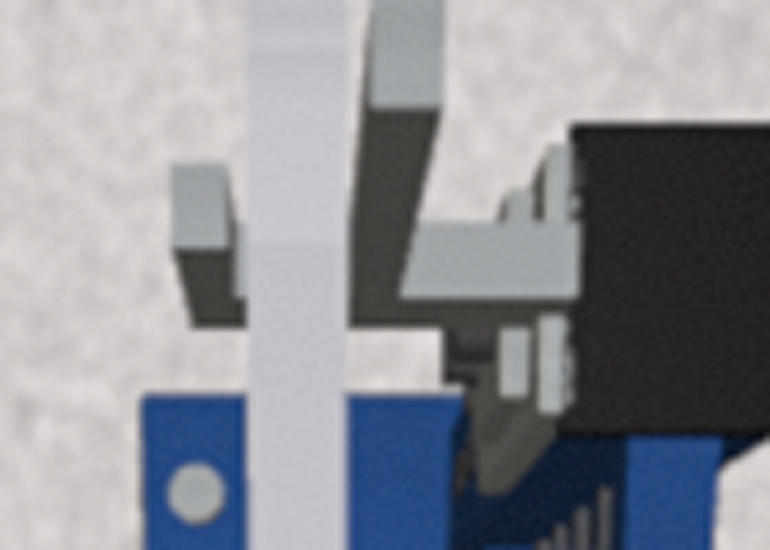

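View pics/e5.png

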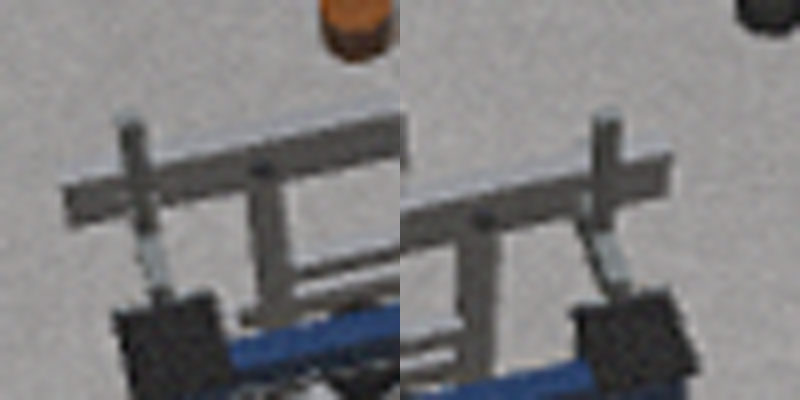

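View pics/e7.png

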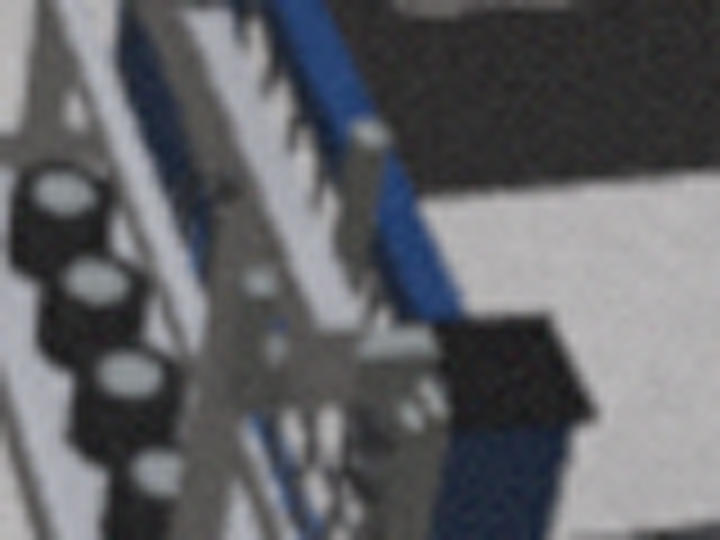

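Run:
```python
from h import *
ex=np.array([.99865,-.052]);ey=np.array([.052,.99865])
def st(X): return np.array([ex@X[:2],ey@X[:2],X[2]]).round(4)
ps=robot.camera_params('scene');pw=robot.camera_params('wrist')
c6=lambda u,v:(230+(u+.5)/5.5-.5,0+(v+.5)/5.5-.5)
c5l=lambda u,v:(205+(u+.5)/8-.5,225+(v+.5)/8-.5); c5r=lambda u,v:(290+(u-400+.5)/8-.5,205+(v+.5)/8-.5)
print('rail',st(onz(pw,*c6(247,200),.231)),st(onz(pw,*c6(346,200),.231)),'seams',[st(onz(pw,*c6(300,r),.231)) for r in (38,52,245)])
print('tip in/out',st(onz(pw,*c6(229,248),.2236)),st(onz(pw,*c6(172,162),.2236)),'back in/out',st(onz(pw,*c6(370,107),.2636)),'floor row',st(onz(pw,*c6(400,298),.2036)),st(onz(pw,*c6(430,223),.2036)))
print('hook base L saddle',st(onz(pw,*c6(235,298),.2036)))
print('scene rail ends',st(onz(ps,*c5l(62,185),.231)),st(onz(ps,*c5r(672,150),.231)),'hooks',st(onz(ps,*c5l(130,113),.2636)),st(onz(ps,*c5r(608,113),.2636)))
im=cv2.imread('pics/wrist5.png').mean(2); print(im[0:60,276:292].mean(1).round(0))
```

```text
rail [0.6753 0.0842 0.231 ] [0.6851 0.0842 0.231 ] seams [array([0.6805, 0.0983, 0.231 ]), array([0.6805, 0.0971, 0.231 ]), array([0.6806, 0.0802, 0.231 ])]
tip in/out [0.6732 0.0818 0.2236] [0.6674 0.0898 0.2236] back in/out [0.6862 0.0817 0.2636] floor row [0.6921 0.0818 0.2036] [0.6954 0.0896 0.2036]
hook base L saddle [0.6731 0.0818 0.2036]
scene rail ends [ 0.6865 -0.188   0.231 ] [0.6857 0.1115 0.231 ] hooks [ 0.689  -0.1632  0.2636] [0.69   0.0863 0.2636]
[193. 192. 191. 192. 193. 195. 197. 199. 197. 194. 192. 193. 194. 195.
 196. 196. 197. 198. 199. 200. 200. 200. 200. 200. 200. 200. 200. 200.
 200. 200. 200. 201. 200. 201. 201. 201. 201. 201. 201. 201. 202. 202.
 202. 201. 197. 195. 195. 195. 196. 196. 196. 195. 196. 196. 196. 196.
 196. 196. 196. 196.]
```

```bash
python3 -m crank '[[0,-0.002,0.01,0],[0,0,0.01,0],[0,0,0.01,0],[0,0,0.01,0],[0,0,0.01,0],[0,0,0.01,0],[0,0,0.005,0],[0,0,0,0],[0,0,0,0],[0,0,0,0]]'
python3 st.py
```

```text
time: 13.8
tool_pos: [0.6774, -0.0733, 0.2312]
ee_rot: [3.141, -0.0, 1.519]
wrist_force: [0.0, -0.4, -5.2]
width: 0.0117
14.0 [ 0.6774 -0.0733  0.2311] [ 3.1414e+00 -1.0000e-04  1.5190e+00] F [ 0.28 -0.11 -5.45 -0.06  0.09  0.01]
[0.32 0.26 0.39 0.06 0.02 0.01]
```

Free down to 0.231, which is below the height where the rail would ride on a plate (0.2406), so both notches straddle their hooks. Fine steps from here.

```bash
python3 -m crank '[[0,0,0.0025,0],[0,0,0.0025,0],[0,0,0.0025,0],[0,0,0.0025,0],[0,0,0.0025,0],[0,0,0.0025,0],[0,0,0,0],[0,0,0,0],[0,0,0,0],[0,0,0,0]]'
python3 st.py
```

```text
time: 15.25
tool_pos: [0.6774, -0.0733, 0.2281]
ee_rot: [3.142, -0.0, 1.519]
wrist_force: [0.2, 1.4, -6.0]
width: 0.0116
15.45 [ 0.6774 -0.0733  0.2281] [ 3.1415e+00 -1.0000e-04  1.5190e+00] F [-0.21  0.47 -5.88 -0.07  0.06  0.01]
[0.59 0.61 0.26 0.03 0.01 0.03]
```

```bash
python3 -m crank '[[0,0,0.0025,0],[0,0,0,0],[0,0,0.0025,0],[0,0,0,0],[0,0,0.0025,0],[0,0,0,0],[0,0,0.0025,0],[0,0,0,0],[0,0,0,0],[0,0,0,0]]'
python3 st.py
```

```text
time: 16.7
tool_pos: [0.6774, -0.0733, 0.2268]
ee_rot: [3.141, 0.0, 1.519]
wrist_force: [-0.9, 0.9, -1.1]
width: 0.0116
16.9 [ 0.6774 -0.0733  0.2268] [3.1407 0.     1.519 ] F [-1.53  0.99 -0.78 -0.05  0.34 -0.01]
[0.38 0.22 0.53 0.03 0.05 0.02]
```

Touched at the expected height (+5 N), with no change in torque about x, so the load is shared. There is a small side force, Fx −1.5, so I'll ease 0.5 mm towards −x and press on gently.

```bash
python3 -m crank '[[0,-0.0025,0,0],[0,0,0,0],[0,0,0.0025,0],[0,0,0,0],[0,0,0,0],[0,0,0.0025,0],[0,0,0,0],[0,0,0,0],[0,0,0,0],[0,0,0,0]]'
python3 st.py
```

```text
time: 18.15
tool_pos: [0.6774, -0.0733, 0.2268]
ee_rot: [3.139, 0.0, 1.519]
wrist_force: [-0.1, 0.7, 6.7]
width: 0.0121
18.35 [ 0.6774 -0.0733  0.2268] [3.1387e+00 1.0000e-04 1.5191e+00] F [-0.38  1.04  6.52 -0.04  0.07 -0.  ]
[0.29 0.21 0.29 0.02 0.03 0.02]
```

```bash
python3 -m crank '[[0,0,0.0022,0],[0,0,0,0],[0,0,0.0022,0],[0,0,0,0],[0,0,0.0022,0],[0,0,0,0],[0,0,0.0022,0],[0,0,0,0],[0,0,0,0],[0,0,0,0]]'
python3 st.py
```

```text
time: 19.6
tool_pos: [0.6774, -0.0733, 0.2267]
ee_rot: [3.137, 0.0, 1.519]
wrist_force: [-1.5, 2.1, 9.6]
width: 0.012
19.8 [ 0.6774 -0.0733  0.2267] [3.1371e+00 4.0000e-04 1.5191e+00] F [-1.48  1.62 10.08  0.04  0.35 -0.02]
[0.12 0.57 0.43 0.02 0.03 0.02]
```

Run:
```python
from h import *
for n in ['wrist','side','scene']:
    im,d=robot.snapshot(n); cv2.imwrite(f'pics/{n}6.png',im[:,:,::-1]); np.save(f'pics/{n}6.npy',d)
w=cv2.imread('pics/wrist6.png')[0:100,230:370]
s=cv2.imread('pics/side6.png')[205:265,335:415]
im=cv2.imread('pics/scene6.png')
a=im[235:285,205:255]; b=im[215:265,290:340]
z=lambda q:cv2.resize(q,None,fx=8,fy=8,interpolation=cv2.INTER_CUBIC)
cv2.imwrite('pics/f5.png',np.hstack([z(a),z(b)]))
cv2.imwrite('pics/f7.png',cv2.resize(s,None,fx=9,fy=9,interpolation=cv2.INTER_CUBIC))
```

```text
(no output)
```

View pics/f5.png

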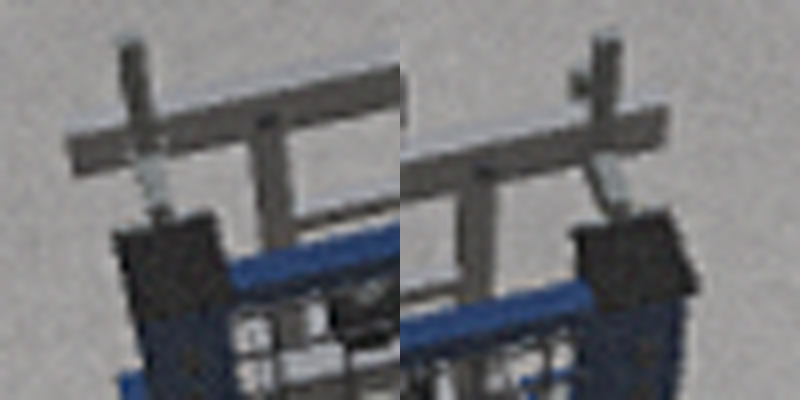

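View pics/f7.png

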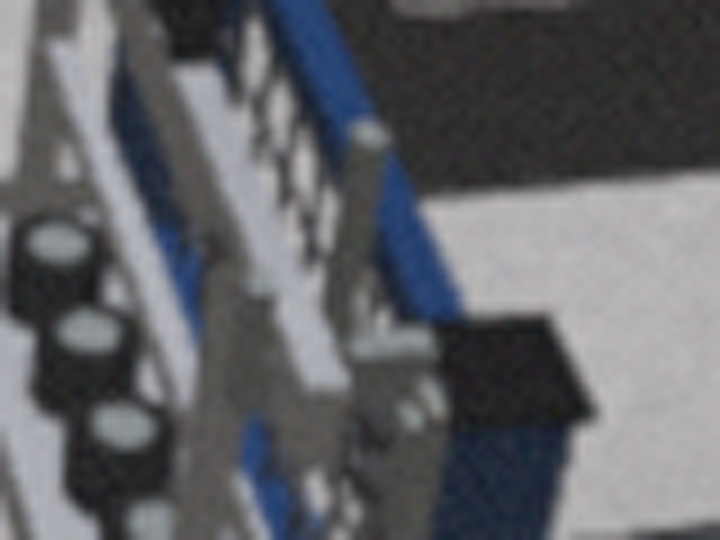

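View pics/wrist6.png

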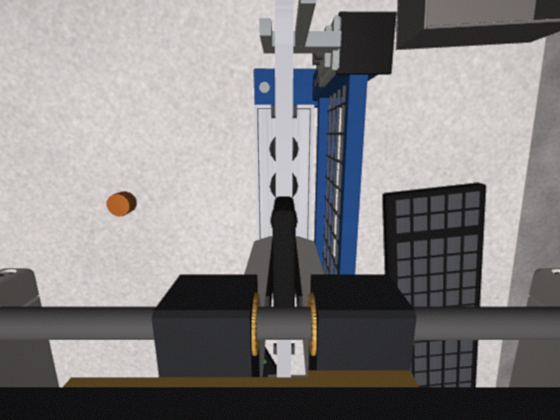

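Both notches look home in the pictures: rail on the floors, between tip and back. The force is now 10 N, so I'll press a little more.

```bash
python3 -m crank '[[0,-0.001,0.0025,0],[0,0,0,0],[0,0,0.0025,0],[0,0,0,0],[0,0,0,0],[0,0,0,0],[0,0,0,0],[0,0,0,0],[0,0,0,0],[0,0,0,0]]'
python3 st.py
```

```text
time: 21.2
tool_pos: [0.6773, -0.0733, 0.2267]
ee_rot: [3.136, 0.001, 1.519]
wrist_force: [-1.4, 0.8, 12.2]
width: 0.0117
21.4 [ 0.6773 -0.0733  0.2267] [3.1357e+00 6.0000e-04 1.5191e+00] F [-1.79  1.23 12.36  0.08  0.42 -0.02]
[0.3  0.5  0.34 0.03 0.04 0.02]
```

```bash
python3 -m crank '[[0,0,0.0025,0],[0,0,0,0],[0,0,0.0025,0],[0,0,0,0],[0,0,0.0025,0],[0,0,0,0],[0,0,0,0],[0,0,0,0],[0,0,0,0],[0,0,0,0]]'
python3 st.py
```

```text
time: 22.65
tool_pos: [0.6773, -0.0733, 0.2267]
ee_rot: [3.134, 0.001, 1.519]
wrist_force: [-3.4, 1.8, 14.6]
width: 0.0117
22.85 [ 0.6773 -0.0733  0.2266] [3.1344e+00 7.0000e-04 1.5191e+00] F [-2.690e+00  1.200e+00  1.519e+01  1.300e-01  6.500e-01 -1.000e-02]
[0.47 0.37 0.33 0.01 0.01 0.03]
```

```bash
python3 -m crank '[[0,-0.001,0.0025,0],[0,0,0,0],[0,0,0.0025,0],[0,0,0,0],[0,0,0.0025,0],[0,0,0,0],[0,0,0.0025,0],[0,0,0,0],[0,0,0,0],[0,0,0,0]]'
python3 st.py
```

```text
time: 24.1
tool_pos: [0.6773, -0.0733, 0.2266]
ee_rot: [3.132, 0.001, 1.519]
wrist_force: [-2.8, 1.2, 19.9]
width: 0.0118
24.3 [ 0.6773 -0.0733  0.2266] [3.1321e+00 1.0000e-03 1.5191e+00] F [-3.49  1.09 20.03  0.19  0.91 -0.03]
[0.6  0.42 0.35 0.04 0.03 0.03]
```

Pressing 20.0 N down. That is about 13 N per hook with the rack's weight, and the torque about x (0.19 N m, about 0.25 up on the free-held value) implies they differ by at most about 2 N. I'll hold briefly, then unload.

```bash
python3 -m crank '[[0,0,0,0],[0,0,0,0],[0,0,0,0],[0,0,-0.005,0],[0,0,-0.005,0],[0,0,-0.005,0],[0,0,-0.005,0],[0,0,-0.005,0],[0,0,0,0],[0,0,0,0]]'
python3 st.py
```

```text
time: 25.55
tool_pos: [0.6773, -0.0733, 0.2267]
ee_rot: [3.137, 0.0, 1.519]
wrist_force: [0.9, 0.9, 8.9]
width: 0.0122
25.75 [ 0.6773 -0.0733  0.2267] [3.1367e+00 3.0000e-04 1.5191e+00] F [ 0.3   0.98  8.88  0.04  0.08 -0.01]
[0.38 0.29 0.32 0.03 0.03 0.01]
```

```bash
python3 -m crank '[[0,0,-0.004,0],[0,0,-0.004,0],[0,0,-0.003,0],[0,0,0,0],[0,0,0,0],[0,0,0,0],[0,0,0,0],[0,0,0,0],[0,0,0,0],[0,0,0,0]]'
python3 st.py
```

```text
time: 27.0
tool_pos: [0.6773, -0.0733, 0.2267]
ee_rot: [3.139, 0.0, 1.519]
wrist_force: [3.4, 1.6, 5.4]
width: 0.0117
27.2 [ 0.6773 -0.0733  0.2267] [3.1389e+00 1.0000e-04 1.5192e+00] F [ 3.18  0.98  5.32 -0.04 -0.57  0.01]
[0.32 0.39 0.32 0.03 0.03 0.05]
```

```bash
python3 -m crank '[[0,0.002,0,0],[0,0,-0.003,0],[0,0,-0.003,0],[0,0,0,0],[0,0,0,0],[0,0,0,0],[0,0,0,0],[0,0,0,0],[0,0,0,0],[0,0,0,0]]'
python3 st.py
```

```text
time: 28.45
tool_pos: [0.6765, -0.0733, 0.2267]
ee_rot: [-3.14, -0.0, 1.519]
wrist_force: [4.0, 0.9, -0.2]
width: 0.012
28.65 [ 0.6765 -0.0733  0.2267] [-3.1403e+00 -1.0000e-04  1.5189e+00] F [ 3.45  0.73 -0.95 -0.17 -0.68  0.14]
[0.52 0.39 0.46 0.03 0.03 0.03]
```

```bash
python3 -m crank '[[0,0.003,0,0],[0,0.002,0,0],[0,0,0,0],[0,0,0,0],[0,0,0,0],[0,0,0,0],[0,0,0,0],[0,0,0,0],[0,0,0,0],[0,0,0,0]]'
python3 st.py
```

```text
time: 29.9
tool_pos: [0.678, -0.0734, 0.2267]
ee_rot: [-3.141, -0.0, 1.519]
wrist_force: [-1.1, 0.4, -4.8]
width: 0.0119
30.1 [ 0.678  -0.0734  0.2268] [-3.1416e+00 -1.0000e-04  1.5191e+00] F [-1.03  0.15 -5.26 -0.22  0.22 -0.06]
[0.23 0.3  0.37 0.04 0.04 0.02]
```

```bash
python3 -m crank '[[0,-0.002,0.0025,0],[0,0,0.001,0],[0,0,0,0],[0,0,0,0],[0,0,0,0],[0,0,0,0],[0,0,0,0],[0,0,0,0],[0,0,0,0],[0,0,0,0]]'
python3 st.py
```

```text
time: 31.35
tool_pos: [0.6776, -0.0733, 0.2267]
ee_rot: [3.141, -0.0, 1.519]
wrist_force: [0.3, -0.8, -3.8]
width: 0.0116
31.55 [ 0.6776 -0.0734  0.2268] [3.1409 0.     1.519 ] F [ 1.45 -0.6  -3.4  -0.32 -0.29  0.06]
[0.66 0.34 0.55 0.03 0.02 0.05]
```

```bash
python3 -m crank '[[0,0,0,0],[0,0,0,0],[0,0,0,0],[0,0,0,0],[0,0,0,0],[0,0,0,0],[0,0,0,0],[0,0,0,0],[0,0,0,0],[0,0,0,0]]' 0
python3 - <<'E'
from h import *
for n in ['wrist','side','scene']:
    im,d=robot.snapshot(n); cv2.imwrite(f'pics/{n}7.png',im[:,:,::-1]); np.save(f'pics/{n}7.npy',d)
E
python3 st.py
```

```text
time: 32.8
tool_pos: [0.6775, -0.0733, 0.2265]
ee_rot: [3.142, -0.0, 1.519]
wrist_force: [-0.6, 0.3, 0.8]
width: 0.0468
33.15 [ 0.6775 -0.0733  0.2265] [ 3.1415e+00 -1.0000e-04  1.5190e+00] F [-0.46 -0.05 -0.03 -0.06  0.07 -0.  ]
[0.29 0.4  0.44 0.02 0.04 0.01]
```

View pics/wrist7.png

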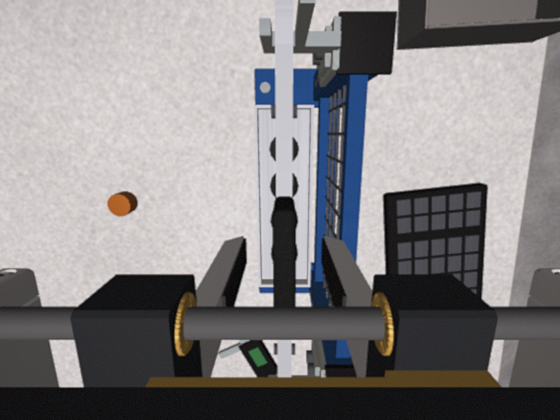

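View pics/side7.png

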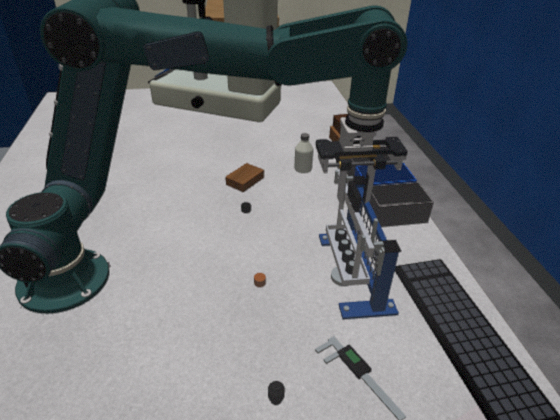

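The fingers are open around the grip and the rack hangs by itself (wrist force about 0). I'll withdraw straight up and check again.

```bash
python3 -m crank '[[0,0,-0.02,0],[0,0,-0.04,0],[0,0,-0.08,0],[0,0,-0.08,0],[0,0,-0.08,0],[0,0,-0.08,0],[0,0,-0.08,0],[0,0,-0.04,0],[0,0,0,0],[0,0,0,0]]'
python3 - <<'E'
from h import *
for n in ['wrist','side','scene']:
    im,d=robot.snapshot(n); cv2.imwrite(f'pics/{n}8.png',im[:,:,::-1]); np.save(f'pics/{n}8.npy',d)
im=cv2.imread('pics/scene8.png')
a=im[235:285,205:255]; b=im[215:265,290:340]
z=lambda q:cv2.resize(q,None,fx=8,fy=8,interpolation=cv2.INTER_CUBIC)
cv2.imwrite('pics/g5.png',np.hstack([z(a),z(b)]))
from meas import meas
meas(8,(.63,.70),(-.24,.1),.0596+.142)
E
python3 st.py
```

```text
time: 34.4
tool_pos: [0.6773, -0.0733, 0.3258]
ee_rot: [-3.14, -0.0, 1.519]
wrist_force: [1.4, 1.0, 0.2]
width: 0.0472
scene 1026 y ext [-0.2237 -0.2222  0.0743  0.0765]
 x=0.6825+0.0434*(y-mid) res [-0.0099  0.0101]
   y-0.240 n13 x 0.6680..0.6784 zmin 0.1902 zmax 0.2156
   y-0.220 n75 x 0.6642..0.6990 zmin 0.1847 zmax 0.2311
   y-0.200 n66 x 0.6658..0.6996 zmin 0.1867 zmax 0.2310
   y-0.180 n76 x 0.6695..0.6854 zmin 0.1719 zmax 0.2196
   y-0.160 n72 x 0.6681..0.6869 zmin 0.1717 zmax 0.2197
   y-0.140 n67 x 0.6694..0.6833 zmin 0.1882 zmax 0.2176
   y-0.120 n67 x 0.6728..0.6854 zmin 0.1875 zmax 0.2315
   y-0.100 n67 x 0.6785..0.6869 zmin 0.1847 zmax 0.2299
   y-0.080 n75 x 0.6801..0.6886 zmin 0.1880 zmax 0.2311
   y-0.060 n66 x 0.6807..0.6883 zmin 0.1879 zmax 0.2305
   y-0.040 n57 x 0.6769..0.6893 zmin 0.1886 zmax 0.2157
   y-0.020 n66 x 0.6730..0.6909 zmin 0.1852 zmax 0.2188
   y-0.000 n80 x 0.6755..0.6929 zmin 0.1718 zmax 0.2156
   y0.020 n60 x 0.6766..0.6911 zmin 0.1887 zmax 0.2188
   y0.040 n70 x 0.6725..0.6999 zmin 0.1862 zmax 0.2298
   y0.060 n49 x 0.6793..0.6936 zmin 0.1815 zm
[... 443 characters left out ...]

   y-0.120 n81 x 0.6704..0.6824 zmin 0.1894 zmax 0.2313
   y-0.100 n46 x 0.6707..0.6739 zmin 0.1877 zmax 0.2308
   y-0.080 n44 x 0.6714..0.6746 zmin 0.1896 zmax 0.2307
   y-0.060 n40 x 0.6731..0.6759 zmin 0.1871 zmax 0.2306
   y-0.040 n29 x 0.6752..0.6815 zmin 0.1895 zmax 0.2139
   y-0.020 n41 x 0.6760..0.6868 zmin 0.1875 zmax 0.2133
   y-0.000 n55 x 0.6740..0.6892 zmin 0.1724 zmax 0.2134
   y0.020 n33 x 0.6782..0.6882 zmin 0.1874 zmax 0.2137
   y0.040 n113 x 0.6715..0.6994 zmin 0.1849 zmax 0.2313
   y0.060 n10 x 0.6807..0.6905 zmin 0.2106 zmax 0.2131
34.75 [ 0.6774 -0.0733  0.3262] [-3.1411e+00 -1.0000e-04  1.5190e+00] F [-0.38  0.19  0.   -0.07  0.08  0.01]
[0.51 0.25 0.51 0.04 0.03 0.02]
```

View pics/g5.png

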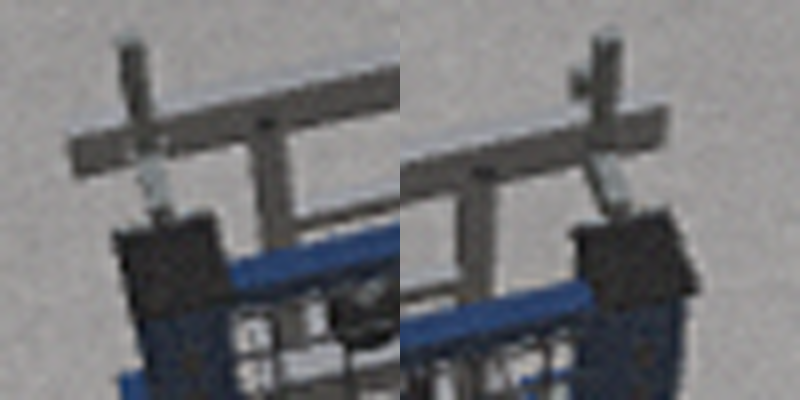

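View pics/wrist8.png

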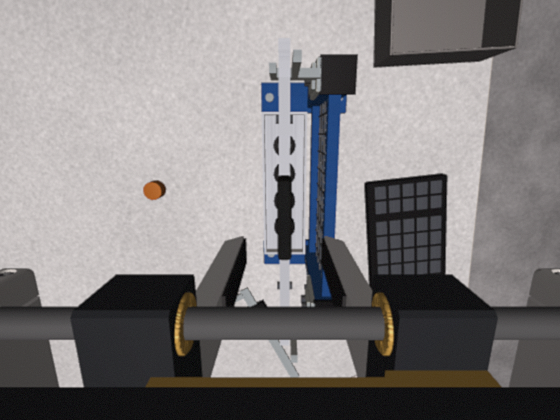

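View pics/scene8.png

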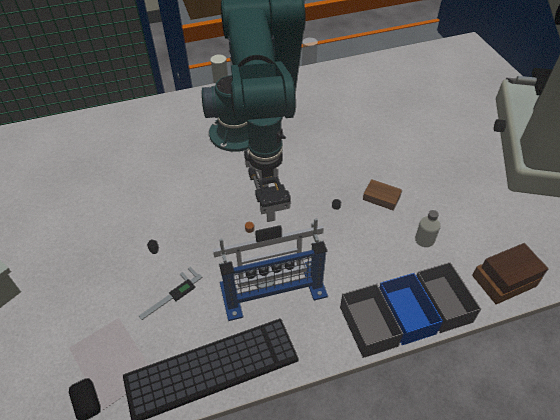

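The rail top is level at z≈0.2135 at both ends, so the notch roofs sit at about 0.2035, matching the measured floors. The fingers are clear above the rack and the bystanders are unmoved. Handing in.

```bash
python3 -c "
from bench import robot
print(robot.close_job()); print(robot.get_obs()['time'])"
```

```text
the job is handed in; nothing more can be done
None
the job is handed in; nothing more can be done
```

The rack hangs on both hooks with both notches home, and the job is handed in after about 35 s of the 72 s allowed; no verdict is reported.

- **Pick-up and placing:** I gripped the rack by its rubber plate (opening 11.7 mm), lifted it about 0.13 m and lined it up over the hooks from the camera views. Lowering was free until contact at the expected height. No force appeared where the rail would have ridden on a plate or a tip.
- **Pressing:** I pressed down with 20.0 N for about 1 s, which is roughly 13 N per hook with the rack's weight of about 6 N. The wrist torque suggests the two hooks differed by at most about 2 N. Each hook's own load was not measured.
- **Last checks:** After release, wrist force was about 0 and the fingers stood about 10 cm above the rack. The rail top was level at z ≈ 0.2135 at both ends, so the notch roofs lie at about 0.2035, on floors measured about 3.5 mm above nominal. The pictures show no bystander moved.
- **Disagreements:** The scene and side cameras differed by about 4 mm in absolute position but agreed on the rack-to-hook offset. Sideways force reached 3.5 N while pressing. While unloading, the rack slid about 0.8 mm against a hook tip, and I re-centred it before letting go.

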